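Fetch the blade box from behind the lacquer tin

ROBOT

A 6-joint arm with a two-finger parallel gripper is mounted at the origin on the work surface. World frame = base frame: x ahead of the robot, y to its left, z up, the work surface at z = 0. Lengths are in m, angles in rad, forces in N, time in s.
With the tool pointing down it reaches from about 0.35 to 0.725 m from the base axis. Payload 4.3 kg.
Tool frame: the origin (TCP) lies on the centre line of the jaws, within the pads' length; the fingertips stand 17 mm ahead of it and the grasp point (between the pads) lies 2 mm behind it; z points along the fingers, y is the line along which they close (so a half turn about z gives the same grasp; the last joint's range is limited). The gripper opens to 85 mm and grips with 20 to 120 N. Pads are 22 mm wide; open, the fingers measure 114 mm over their backs; the gripper's body (76 mm by 85 mm) begins 54 mm behind the grasp point. The pads swing forward as they close: fully open they stand 13 mm farther back than shut.
Start: joints at [1.128, 0.377, 0.081, 1.274, 0, 1.46], TCP at [0.188, 0.543, 0.216] pointing down, gripper open.
Joint ranges: [-2.72, 2.72], [-0.84, 1.66], [-1.02, 1.22], [-1.77, 2.12], [-1.37, 1.28], [-3.14, 3.14]. Speed limits (rad/s): [2.57, 2.57, 3.14, 3.14, 3.14, 3.14].

INTERFACE

Orientations are given as a unit quaternion [x, y, z, w].
In Python, from cell import * gives the robot as it stands. The module is installed in compiled form; this text tells all that it offers.
- The arm moves only by the tool send_rows, never from a script. Its argument "plan" is a list of rows, each a list of 5 numbers: the shift along the tool's x, y, z in m, then the turn about the tool's z in rad, then the opening, from -1 (shut) to 1 (fully open). A call has 1 to 5 rows; each row shifts and turns the commanded pose from where the row before left it, along the tool's axes as they then stand; what a row does not reach is not made up. A row lasts 1/10 s, in which the tool goes at most 50 mm and 8.59 degrees, less where a joint would pass 70% of its speed; a pose out of reach is approached as far as the arm can. A call is refused whole if a number of a shift passes 0.05 or a number of a turn 0.15, either way. A call with a gripper value outside its range is refused whole. The fingers move at their own pace and stop on an object; "squeeze" is the grip in N (left out, the last holds). Time passes only in rows, so rows that do not move let the fingers close. It gives the time, the measured TCP pose, the force, the opening and the grip force at its end, in the units of the state.
- read_state(): the state, without advancing time (a new reading comes with each control period).
- read_camera(name): name is "scene" or "top" or "wrist"; returns a dict with "frame" (420x560x3 uint8, red, green, blue), "mtx" (3x3 intrinsics, pixels), "world_from_camera" (4x4, takes a point from camera to world coordinates); the wrist camera has in their place "hand_eye" (4x4, takes a point from camera to tool coordinates, whose origin is the TCP and whose axes are the flange's). Camera axes: x right, y down, z forward; pixel columns grow to the right and rows downward; lengths in m; the calibration is good to about 2 mm. A picture is of the moment at which its call begins: read the wrist's pose just before it. There is no depth.
- close_job(): hands the job in; it is judged then, once.
Trained networks look in a picture, given as the dict that the camera call returned (one of the last four; its "shot" number tells which), for a name from the list of things; names that differ only in an ending like _2 or _b are one class to them, and where a whole thing is asked for, a point or a joint stands for the part that bears it (a point fixed in the world has none). Each returns a list of dicts, best first, with "p" (0 to 1); they miss things now and then, are a little off and sometimes report something else, mostly with a low value. They report only what shows in the picture. A call takes as long as a camera call. They do not tell look-alikes from the thing itself.
- spot_in(picture, label): "rect" ([left, top, right, bottom] in pixels, round what is visible of it).
- regions_of(picture, label): "pixels" (420x560 bool, what is visible of it) and "rect" ([left, top, right, bottom] in pixels, round what is visible of it).
- spot_point(picture, label): "uv" ([column, row] in pixels: a listed point, or the origin of a listed thing).
The state is a dict: "clock": time; "joints": joint angles; "qvel": joint speeds; "joint_efforts": joint torques, N m; "ee_pos": TCP position; "orientation": TCP orientation; "wrist_force": force on the tool from outside, world axes, zero at the start; "ft_torque": the same for the moment, N m; "gripper_width": opening from 0.0 (shut) to 1.0 (fully open); "grasp_force": force on a finger pad.
Only numpy, scipy, OpenCV 4.12 (cv2) and the standard library are available. Lean on these libraries where they do the work, as an engineer would, in place of code of your own. Each camera call takes 0.05 s, during which the arm holds its last target. There are 200 camera calls.

TASK

The small square wooden blade box stands under the low bench shelf, behind one of the two lacquer tins. Move the tin in front of it out of the way first, standing it upright fully on the flat plywood drip board, then bring the blade box out and stand it upright on the floor of the shallow wooden tray. Keep the box level throughout, set both down gently, do not knock the shelf, and leave the other tin and the glass jar where they stand.

Things in the scene. Friction and masses are not known exactly. Their poses are not given: they have to be found in the camera images.
- shelf: Fixed low wooden bench shelf, open to the robot and behind. Origin on the bench; x away from the robot, y to its left along the shelf, z up. Board 490 mm along y, x -30 to +75 mm, underside 215 and top 233 mm up; strips fixed on it reach 250 mm up. Side panels 18 mm thick under both ends, inner faces at y = -227 and +227 mm, x -30 to +75 mm.
- bay_left (a point): Bench level, middle of the rear place of the left bay (shelf x 0, y +85 mm), under the board. A tin stands 76 to 85 mm nearer the robot than this, clear of the board.
- bay_right (a point): The same for the right bay (shelf x 0, y -85 mm).
- shelf_edge (a point): Middle of the lower front edge of the shelf board, 215 mm above the bench. A rear item is reached below it with the tool leaning 30 to 45 degrees from vertical, tips away from the robot.
- tin_left: Upright plain metal lacquer tin in the left bay, cylinder 60 mm in diameter, 110 mm tall, 0.25 to 0.5 kg. Origin at the centre of its underside, z up.
- tin_right: The same kind of tin in the right bay. Cylinder 60 mm in diameter, 110 mm tall, origin at the centre of its underside, z up.
- blade_box: Blade box: closed pale wooden box of square outline, 46 mm (its x) by 50 mm (its y), 72 mm tall, with a dark lid line, 0.2 to 0.4 kg, loose. Origin at the centre of its underside, z up; its x points roughly along the shelf's x. It stands in the rear of the left or the right bay.
- jar: Round glass jar with a metal lid, 52 mm in diameter, 68 mm tall, in the rear of the other bay. Origin at the centre of its underside. Leave it alone.
- tray: Fixed shallow open wooden tray, 150 by 150 mm outside, walls 6 mm thick and 22 mm high, inner floor 6 mm above the bench. Origin at the centre of its underside, z up. Left or right of the shelf, nearer the robot.
- board: Fixed flat plywood drip board, 150 by 150 mm, 12 mm thick. Origin at the centre of its underside (its top is 12 mm above that), z up. On the other side from the tray.
Not all that is in view belongs to the job. What is shaped like the tin_right but red is not meant.

How it is judged:
On the way, in this order (a step that is already met when the one before it is completed fails the run):
1. the tin that stood in front of the blade box stands upright, released, on the drip board, while the box is still in its place (distance of blade_box from where it was at the start of the episode below 0.03 m and contact force between the fingers and anything else below 0.5 N and (((x of tin_left in the frame of board between -0.05 and 0.05 m and y of tin_left in the frame of board between -0.05 and 0.05 m and z of tin_left in the frame of board between 0.006 and 0.018 m and angle between tin_left's own z axis and vertical below 0.12 rad and linear speed of tin_left below 0.03 m/s and angular speed of tin_left below 0.3 rad/s and distance of tin_right from where it was at the start of the episode below 0.03 m) and y of blade_box in the frame of shelf above 0 m) or ((x of tin_right in the frame of board between -0.05 and 0.05 m and y of tin_right in the frame of board between -0.05 and 0.05 m and z of tin_right in the frame of board between 0.006 and 0.018 m and angle between tin_right's own z axis and vertical below 0.12 rad and linear speed of tin_right below 0.03 m/s and angular speed of tin_right below 0.3 rad/s and distance of tin_left from where it was at the start of the episode below 0.03 m) and y of blade_box in the frame of shelf below 0 m))), for 0.2 s.
2. the blade box is lifted out in front of the shelf (x of blade_box in the frame of shelf below -0.06 m and height (world z) of blade_box above 0.025 m), for 0.1 s.
At the end, for the whole second after the job is handed in: Box upright (7 deg) and still on the tray floor, centre within 55 mm of the tray centre along each tray axis; the tin from in front of it upright and still on the drip board, centre within 50 mm of board centre along each board axis; other tin and jar within 30 mm of their starts, jar upright (x of blade_box in the frame of tray between -0.055 and 0.055 m and y of blade_box in the frame of tray between -0.055 and 0.055 m and z of blade_box in the frame of tray between 0 and 0.012 m and angle between each of blade_box, jar's own z axis and vertical below 0.12 rad and linear speed of blade_box below 0.03 m/s and angular speed of blade_box below 0.3 rad/s and ((x of tin_left in the frame of board between -0.05 and 0.05 m and y of tin_left in the frame of board between -0.05 and 0.05 m and z of tin_left in the frame of board between 0.006 and 0.018 m and angle between tin_left's own z axis and vertical below 0.12 rad and linear speed of tin_left below 0.03 m/s and angular speed of tin_left below 0.3 rad/s and distance of tin_right from where it was at the start of the episode below 0.03 m) or (x of tin_right in the frame of board between -0.05 and 0.05 m and y of tin_right in the frame of board between -0.05 and 0.05 m and z of tin_right in the frame of board between 0.006 and 0.018 m and angle between tin_right's own z axis and vertical below 0.12 rad and linear speed of tin_right below 0.03 m/s and angular speed of tin_right below 0.3 rad/s and distance of tin_left from where it was at the start of the episode below 0.03 m)) and distance of jar from where it was at the start of the episode below 0.03 m); the robot touches nothing.
It fails at once if the blade box or a tin tipped by more than 35 degrees (angle between any of blade_box, tin_left, tin_right's own z axis and vertical above 0.6 rad).
It fails at once if both tins moved by more than 30 mm (only the one in front of the box may be) (distance of each of tin_left, tin_right from where it was at the start of the episode above 0.03 m).
It fails at once if the glass jar moved by more than 30 mm (distance of jar from where it was at the start of the episode above 0.03 m).
It fails at once if the robot knocked the shelf with more than 15 N (contact force between any of the arm, the fingers and shelf above 15 N).
It fails at once if the box was dropped into the tray, or a tin onto the drip board, with more than 40 N (contact force between blade_box and tray above 40 N or contact force between any of tin_left, tin_right and board above 40 N).
It also fails if it takes over 64 s, if anything falls off the work surface, if the arm or the gripper's body presses on something with over 40 N, if the wrist force passes 120 N, or if a joint passes its speed limit or range.

## Working session

There is one attempt and no reset: what is moved stays moved. The work goes in short steps, Python scripts to look and compute and a tool call to move; the robot and the scene stay as the last step left them, time stands still between calls to the robot, and variables do not carry over. Pictures are saved under pics/ and viewed, at most 10 in all, crops included, and the job is handed in when it is done.

Besides the shell and the picture viewer there is one more tool, called after "Emit:" in YAML: its name, and indented under it one key for each argument. send_rows: Moves the arm, as the interface text tells. Its arguments: {"type":"object","properties":{"plan":{"type":"array"},"squeeze":{"type":"number"}},"required":["plan"]}

```bash
mkdir -p pics; cat > h.py <<'E'
from cell import *
import numpy as np, cv2
from scipy.spatial.transform import Rotation as R
def save(n,f): cv2.imwrite(f'pics/{n}.png',f[:,:,::-1])
def ray(p,uv):
    K=p['mtx'];T=p['world_from_camera']
    d=T[:3,:3]@np.linalg.solve(K,[uv[0],uv[1],1.]);return T[:3,3],d
def atz(p,uv,z):
    o,d=ray(p,uv);return o+d*(z-o[2])/d[2]
def proj(p,X):
    T=np.linalg.inv(p['world_from_camera']);c=T[:3,:3]@np.array(X)+T[:3,3];u=p['mtx']@c;return u[:2]/u[2]
E
python3 - <<'E'
from h import *
s=read_state();print({k:np.round(v,3) for k,v in s.items()})
ims=[]
for c in('scene','top'):
    p=read_camera(c);ims.append(p['frame']);print(c,np.round(p['world_from_camera'],3).tolist(),np.round(p['mtx'],1).tolist())
    save(c,p['frame'])
    for l in('tin_left','tin_right','blade_box','jar','tray','board','shelf'):
        print(l,[(np.round(r['rect']).tolist(),round(r['p'],2)) for r in spot_in(p,l)[:4]],[(np.round(r['uv'],1).tolist(),round(r['p'],2),np.round(atz(p,r['uv'],0),3).tolist()) for r in spot_point(p,l)[:4]])
    for l in('bay_left','bay_right','shelf_edge'):
        print(l,[(np.round(r['uv'],1).tolist(),round(r['p'],2),np.round(atz(p,r['uv'],.215 if 'edge' in l else 0),3).tolist()) for r in spot_point(p,l)[:2]])
E
```

```text
{'clock': np.float64(0.0), 'joints': array([1.128, 0.378, 0.08 , 1.274, 0.   , 1.46 ]), 'qvel': array([-0.002,  0.002,  0.001,  0.001,  0.   ,  0.002]), 'joint_efforts': array([-1.0000e-03, -4.6360e+01,  2.6988e+01,  2.1000e-02, -0.0000e+00,
        0.0000e+00]), 'ee_pos': array([0.188, 0.543, 0.215]), 'orientation': array([ 0.166,  0.986, -0.001, -0.   ]), 'wrist_force': array([-0.502,  0.032,  0.152]), 'ft_torque': array([0.051, 0.046, 0.013]), 'grasp_force': np.float64(0.0), 'gripper_width': np.float64(1.0)}
scene [[-0.847, 0.503, -0.171, 0.777], [0.531, 0.802, -0.272, 0.306], [0.001, -0.321, -0.947, 1.225], [0.0, 0.0, 0.0, 1.0]] [[527.3, 0.0, 271.2], [0.0, 527.3, 209.5], [0.0, 0.0, 1.0]]
tin_left [([278.0, 242.0, 310.0, 278.0], 0.85)] [([254.1, 228.2], 0.69, [0.616, -0.028, 0.0]), ([292.3, 265.2], 0.65, [0.587, 0.098, 0.0])]
tin_right [([282.0, 139.0, 308.0, 178.0], 0.59), ([234.0, 192.0, 262.0, 220.0], 0.57), ([281.0, 240.0, 311.0, 278.0], 0.47)] [([247.1, 216.9], 0.81, [0.615, -0.061, 0.0]), ([291.4, 167.3], 0.7, [0.452, -0.114, 0.0])]
blade_box [] []
jar [] []
tray [([349.0, 2
[... 917 characters left out ...]
1)] [([301.7, 179.3], 0.79, [0.689, -0.05, 0.0]), ([245.1, 188.3], 0.73, [0.667, 0.114, 0.0]), ([159.6, 254.5], 0.25, [0.484, 0.352, 0.0])]
jar [([233.0, 179.0, 252.0, 197.0], 0.79)] [([242.3, 189.8], 0.84, [0.663, 0.122, 0.0])]
tray [([126.0, 220.0, 190.0, 291.0], 0.92), ([161.0, 111.0, 376.0, 211.0], 0.26)] [([158.4, 253.6], 0.77, [0.487, 0.356, 0.0]), ([269.2, 172.5], 0.43, [0.712, 0.043, 0.0])]
board [([372.0, 222.0, 433.0, 285.0], 0.78), ([233.0, 177.0, 250.0, 198.0], 0.21)] [([404.8, 251.2], 0.59, [0.472, -0.325, 0.0])]
shelf [([161.0, 108.0, 371.0, 204.0], 0.8), ([238.0, 194.0, 259.0, 225.0], 0.51)] []
bay_left []
bay_right []
shelf_edge [([269.4, 170.5], 0.87, [0.647, 0.039, 0.215])]
```

```bash
python3 - <<'E'
import cv2
a=cv2.imread('pics/top.png')[90:310,110:450];b=cv2.imread('pics/scene.png')[60:400,120:460]
cv2.imwrite('pics/topc.png',cv2.resize(a,(800,518),interpolation=3));cv2.imwrite('pics/scenec.png',cv2.resize(b,(600,600),interpolation=3))
E
```

```text
(no output)
```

View pics/topc.png

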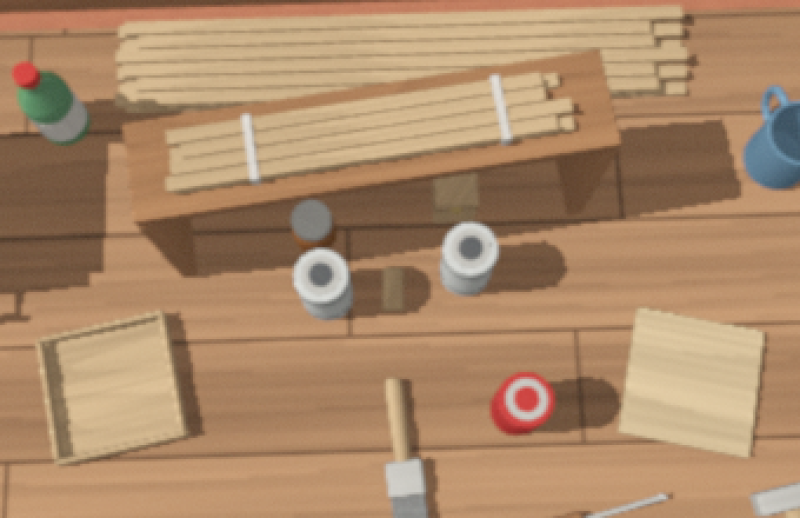

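View pics/scenec.png

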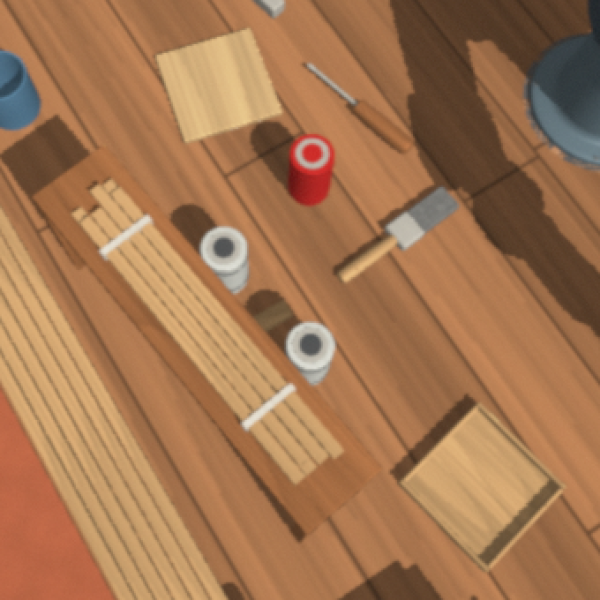

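```bash
python3 - <<'E'
from h import *
p=read_camera('top');q=read_camera('scene')
c=lambda u,v:(110+u/2.353,90+v/2.353)
P=[atz(p,c(*x),.233) for x in((138,222),(620,148),(122,125),(598,50))]
print(np.round(P,3).tolist())
yv=(P[0]-P[1])[:2];print('yaw',np.degrees(np.arctan2(-yv[0],yv[1])),np.linalg.norm(yv))
m=(P[0]+P[1])/2;print('front mid',m)
for n,u in(('L',(321,274)),('Rt',(470,246)),('red',(526,400))):print(n,atz(p,c(*u),.11))
s=lambda u,v:(120+u/1.765,60+v/1.765)
print('scene R',atz(q,s(224,247),.11),'L',atz(q,s(310,345),.11))
print('box top front corners',atz(p,c(435,205),.072),atz(p,c(478,207),.072),'bottom',atz(p,c(455,222),0))
print('board corners',[np.round(atz(p,c(*u),.012),3).tolist() for u in((638,310),(765,333),(751,456),(620,432))])
print('tray corners',[np.round(atz(p,c(*u),.022),3).tolist() for u in((38,342),(163,312),(188,435),(58,464))])
print('jar',atz(p,c(312,218),.068))
E
```

```text
[[0.615, 0.272, 0.233], [0.676, -0.207, 0.233], [0.717, 0.291, 0.233], [0.783, -0.193, 0.233]]
yaw 7.329435946334738 0.4821730003081512
front mid [0.64529395 0.03256926 0.233     ]
L [0.58649735 0.10229134 0.11      ]
Rt [ 0.61294942 -0.06195752  0.11      ]
red [ 0.44202624 -0.11325112  0.11      ]
scene R [ 0.60940932 -0.06283693  0.11      ] L [0.58622378 0.10276604 0.11      ]
box top front corners [ 0.67329524 -0.02702384  0.072     ] [ 0.66930196 -0.07633011  0.072     ] bottom [ 0.67350647 -0.05371747  0.        ]
board corners [[0.555, -0.264, 0.012], [0.522, -0.411, 0.012], [0.381, -0.378, 0.012], [0.413, -0.231, 0.012]]
tray corners [[0.537, 0.44, 0.022], [0.568, 0.295, 0.022], [0.424, 0.263, 0.022], [0.396, 0.41, 0.022]]
jar [0.66346417 0.11492798 0.068     ]
```

Blade box (top-view crop pixel ~457,195) is in the right bay, behind the right plain tin (470,248). What could be mistaken for it:
- Left plain tin at (321,276), with the jar behind it at (312,222).
- Red tin at (526,400), a decoy.
- Dark patch at (392,288).

The tray is on the left (112,388) and the board on the right (692,383). I'll turn the tool square to the shelf and hover in front of the right tin.

Emit:
send_rows:
  plan:
    - [0,0,0,-0.115,1]
    - [0,0,0,-0.115,1]
    - [0,0,0,-0.115,1]
    - [0,0,0,-0.115,1]
    - [-0.017,-0.043,0,0,1]

```text
clock: 2.4
ee_pos: [0.2091, 0.5059, 0.2157]
orientation: [-0.067, 0.998, 0.001, -0.0]
wrist_force: [1.3, -0.7, 0.6]
gripper_width: 1.003
grasp_force: 0.0
```

Emit:
send_rows:
  plan:
    - [-0.017,-0.043,0,0,1]
    - [-0.017,-0.043,0,0,1]
    - [-0.017,-0.043,0,0,1]
    - [-0.017,-0.043,0,0,1]
    - [-0.017,-0.043,0,0,1]

```text
clock: 2.9
ee_pos: [0.3223, 0.2989, 0.2165]
orientation: [-0.064, 0.998, 0.0, 0.0]
wrist_force: [1.2, -0.5, 0.0]
gripper_width: 0.996
grasp_force: 0.0
```

Emit:
send_rows:
  plan:
    - [-0.017,-0.043,0,0,1]
    - [-0.017,-0.043,0,0,1]
    - [-0.017,-0.043,0,0,1]
    - [-0.017,-0.043,0,0,1]
    - [-0.017,-0.043,0,0,1]

```text
clock: 3.4
ee_pos: [0.4341, 0.0962, 0.2166]
orientation: [-0.063, 0.998, 0.0, 0.001]
wrist_force: [1.1, 0.6, -0.1]
gripper_width: 1.0
grasp_force: 0.0
```

Emit:
send_rows:
  plan:
    - [-0.017,-0.043,0,0,1]
    - [-0.017,-0.043,0,0,1]
    - [-0.017,-0.043,0,0,1]
    - [-0.017,-0.043,0,0,1]
    - [0,0,0,0,1]

```text
clock: 3.9
ee_pos: [0.5252, -0.0688, 0.2159]
orientation: [-0.061, 0.998, -0.001, 0.001]
wrist_force: [-0.7, 1.1, 1.1]
gripper_width: 1.001
grasp_force: 0.0
```

```bash
cat >> h.py <<'E'
def wrist():
    s=read_state();p=read_camera('wrist');T=np.eye(4);T[:3,:3]=R.from_quat(s['orientation']).as_matrix();T[:3,3]=s['ee_pos']
    p['world_from_camera']=T@p['hand_eye'];return s,p
def st():
    s=read_state();M=R.from_quat(s['orientation']).as_matrix()
    print('t',round(float(s['clock']),2),'pos',np.round(s['ee_pos'],4),'w',np.round(s['gripper_width'],3),'gf',np.round(s['grasp_force'],1),'F',np.round(s['wrist_force'],1),'j',np.round(s['joints'],3))
    print('tool x',np.round(M[:,0],3),'y',np.round(M[:,1],3),'z',np.round(M[:,2],3),'yaw_y',round(np.degrees(np.arctan2(M[1,1],M[0,1])),2));return s,M
def to(X):
    s,M=st();print('delta tool',np.round(M.T@(np.array(X)-s['ee_pos']),4))
E
python3 - <<'E'
from h import *
to((.611,-.062,.09))
s,p=wrist();print(np.round(p['hand_eye'],3).tolist(),np.round(p['mtx'],0).tolist());save('w1',p['frame'])
for l in('tin_right','blade_box'):
    print(l,[(np.round(r['rect']).tolist(),round(r['p'],2)) for r in spot_in(p,l)[:4]],[(np.round(r['uv'],1).tolist(),round(r['p'],2),np.round(atz(p,r['uv'],0),3).tolist()) for r in spot_point(p,l)[:4]])
print(proj(p,(.611,-.062,.11)))
E
```

```text
t 3.9 pos [ 0.5252 -0.0688  0.2159] w 1.001 gf 0.0 F [-0.7  1.1  1.1] j [-2.490e-01  2.830e-01 -5.400e-02  1.232e+00 -1.000e-03 -3.700e-01]
tool x [-0.993 -0.121 -0.002] y [-0.121  0.993 -0.002] z [ 0.002 -0.002 -1.   ] yaw_y 96.94
delta tool [-0.0858 -0.0034  0.126 ]
[[0.0, -0.946, -0.324, 0.083], [1.0, 0.0, -0.0, -0.0], [0.0, -0.324, 0.946, -0.156], [0.0, 0.0, 0.0, 1.0]] [[337.0, 0.0, 280.0], [0.0, 337.0, 215.0], [0.0, 0.0, 1.0]]
tin_right [([242.0, 227.0, 308.0, 327.0], 0.95), ([194.0, 54.0, 275.0, 137.0], 0.68), ([92.0, 282.0, 560.0, 420.0], 0.16)] [([247.6, 98.7], 0.62, [0.446, -0.114, 0.0]), ([279.7, 248.6], 0.55, [0.612, -0.06, 0.0])]
blade_box [([252.0, 316.0, 301.0, 368.0], 0.62)] [([47.8, 96.6], 0.46, [0.469, -0.321, 0.0])]
[276.77290069 298.52221853]
```

View pics/w1.png

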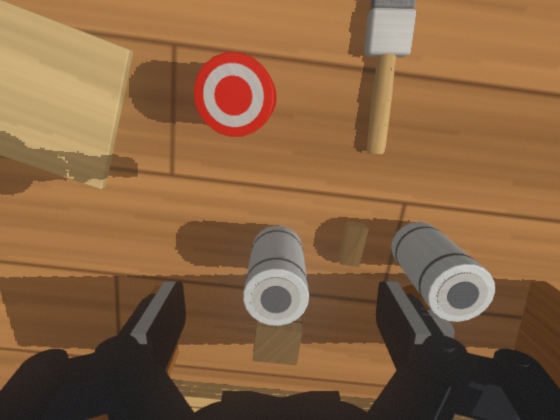

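The close view confirms the choice: plain tin top at (276,298), blade box directly behind at (277,342), red tin at (235,95) to be left alone. Moving over the tin and down.

Emit:
send_rows:
  plan:
    - [-0.04,-0.002,0,0,1]
    - [-0.04,-0.001,0,0,1]
    - [0,0,0.03,0,1]
    - [0,0,0.03,0,1]
    - [0,0,0.03,0,1]

```text
clock: 4.65
ee_pos: [0.6025, -0.055, 0.1257]
orientation: [-0.065, 0.998, -0.0, 0.0]
wrist_force: [-0.1, -0.8, 0.1]
gripper_width: 0.999
grasp_force: 0.0
```

Emit:
send_rows:
  plan:
    - [0,0,0.02,0,1]
    - [0,0,0.01,0,1]
    - [0,0,0,0,1]
    - [0,0,0,0,-1]
    - [0,0,0,0,-1]
  squeeze: 45

```text
clock: 5.15
ee_pos: [0.6036, -0.0567, 0.0981]
orientation: [-0.064, 0.998, -0.0, 0.001]
wrist_force: [-0.1, 0.7, 0.2]
gripper_width: 0.694
grasp_force: 0.0
```

Emit:
send_rows:
  plan:
    - [0,0,0,0,-1]
    - [0,0,0,0,-1]
    - [0,0,0,0,-1]
    - [0,0,0,0,-1]

```text
clock: 5.55
ee_pos: [0.6024, -0.0568, 0.0964]
orientation: [-0.063, 0.998, 0.0, 0.0]
wrist_force: [0.2, -0.7, 0.3]
gripper_width: -0.001
grasp_force: 0.0
```

```bash
python3 - <<'E'
from h import *
st()
s,p=wrist();q=read_camera('scene');t=read_camera('top')
a=cv2.resize(q['frame'][140:300,190:350],(400,400),interpolation=2)
b=cv2.resize(t['frame'][130:290,220:380],(400,400),interpolation=2)
save('m2',np.hstack([a,b]))
save('w2',p['frame'])
E
```

```text
t 5.55 pos [ 0.6024 -0.0568  0.0964] w -0.001 gf 0.0 F [ 0.2 -0.7  0.3] j [-0.199  0.495 -0.053  1.023  0.    -0.326]
tool x [-0.992 -0.127 -0.   ] y [-0.127  0.992  0.   ] z [ 0.  0. -1.] yaw_y 97.28
```

View pics/w2.png

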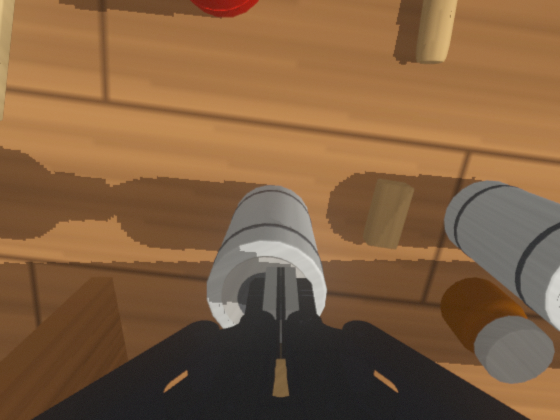

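View pics/m2.png

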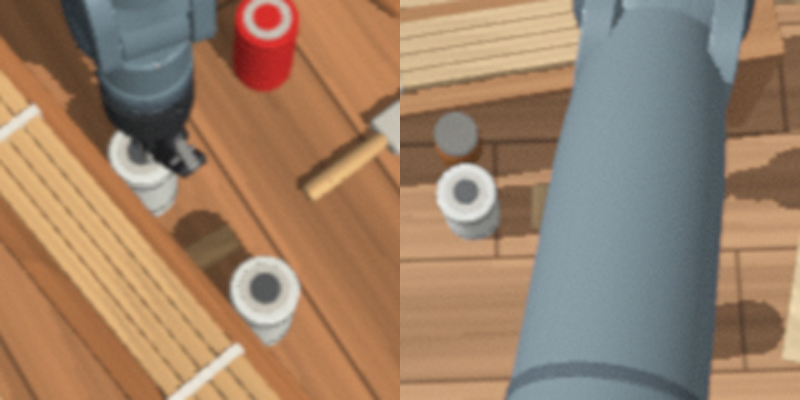

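```bash
python3 - <<'E'
from h import *
s,p=wrist();q=read_camera('scene')
for X in((0.6024,-.0568,.0794),(0.6024,-.0568,.098),(.611,-.062,.11),(.611,-.062,0)):print(X,proj(p,X),proj(q,X))
print('tip from pix 280,268 at heights',[np.round(atz(p,(280,268),z),3).tolist() for z in(.08,.09,.1,.11,.12,.13)])
print('tip from scene 264,204',[np.round(atz(q,(264,204),z),3).tolist() for z in(.08,.09,.1,.11,.12,.13,.14)])
for c,n in((p,'w'),(q,'s')):
    print(n,[(np.round(r['rect']).tolist(),round(r['p'],2)) for r in spot_in(c,'tin_right')[:4]],[(np.round(r['uv'],1).tolist(),round(r['p'],2),np.round(atz(c,r['uv'],0),3).tolist()) for r in spot_point(c,'tin_right')[:4]])
print('top ctr',[np.round(atz(p,(268,282),z),3).tolist() for z in(.09,.1,.11)])
E
```

```text
(0.6024, -0.0568, 0.0794) [280.66634898 255.23781555] [251.44381025 205.01350552]
(0.6024, -0.0568, 0.098) [280.68869571 271.0155421 ] [251.16058804 202.31242639]
(0.611, -0.062, 0.11) [267.90610267 297.20467553] [246.50001447 200.59418728]
(0.611, -0.062, 0) [272.76506934 220.73265674] [248.45401644 215.77605222]
tip from pix 280,268 at heights [[0.61, -0.056, 0.08], [0.605, -0.057, 0.09], [0.6, -0.058, 0.1], [0.594, -0.058, 0.11], [0.589, -0.059, 0.12], [0.584, -0.059, 0.13]]
tip from scene 264,204 [[0.577, -0.043, 0.08], [0.578, -0.04, 0.09], [0.58, -0.037, 0.1], [0.582, -0.034, 0.11], [0.584, -0.031, 0.12], [0.585, -0.028, 0.13], [0.587, -0.025, 0.14]]
w [([206.0, 185.0, 327.0, 328.0], 0.9), ([192.0, 2.0, 258.0, 16.0], 0.71)] [([273.2, 220.5], 0.62, [0.611, -0.062, 0.0])]
s [([234.0, 195.0, 262.0, 224.0], 0.79), ([283.0, 139.0, 308.0, 178.0], 0.6)] [([294.3, 167.9], 0.89, [0.447, -0.109, 0.0]), ([247.4, 218.2], 0.76, [0.616, -0.058, 0.0])]
top ctr [[0.614, -0.062, 0.09], [0.608, -0.063, 0.1], [0.603, -0.063, 0.11]]
```

Emit:
send_rows:
  plan:
    - [0,0,0,0,1]
    - [0,0,0,0,1]
    - [-0.003,-0.006,0,0,1]
    - [0,0,0,0,1]
    - [0,0,0,0,1]

```text
clock: 6.5
ee_pos: [0.6063, -0.0626, 0.0963]
orientation: [-0.063, 0.998, 0.0, 0.0]
wrist_force: [-0.6, 0.0, 0.4]
gripper_width: 0.844
grasp_force: 0.0
```

Emit:
send_rows:
  plan:
    - [0,0,0,0,1]
    - [0,0,0.01,0,1]
    - [0,0,0.01,0,1]
    - [0,0,0,0,1]

```text
clock: 6.9
ee_pos: [0.6042, -0.0619, 0.0738]
orientation: [-0.064, 0.998, 0.001, -0.002]
wrist_force: [0.0, 0.0, -0.1]
gripper_width: 1.003
grasp_force: 0.0
```

```bash
python3 - <<'E'
from h import *
to((.611,-.062,.07))
s,p=wrist();save('w3',p['frame'])
print([(np.round(r['rect']).tolist(),round(r['p'],2)) for r in spot_in(p,'tin_right')[:4]],[(np.round(r['uv'],1).tolist(),round(r['p'],2),np.round(atz(p,r['uv'],0),3).tolist()) for r in spot_point(p,'tin_right')[:4]])
for ang in(0,90,180,270):
    a=np.radians(ang+187);print(ang,proj(p,(.611+.03*np.cos(a),-.062+.03*np.sin(a),.11)))
E
```

```text
t 6.9 pos [ 0.6042 -0.0619  0.0738] w 1.003 gf 0.0 F [ 0.   0.  -0.1] j [-0.207  0.52  -0.074  0.982  0.    -0.334]
tool x [-0.992 -0.127  0.004] y [-0.127  0.992  0.001] z [-0.004  0.001 -1.   ] yaw_y 97.29
delta tool [-0.0067 -0.001   0.0038]
[([207.0, 0.0, 249.0, 6.0], 0.76), ([210.0, 191.0, 345.0, 377.0], 0.68)] [([278.1, 228.7], 0.64, [0.61, -0.063, 0.0])]
0 [278.7987101  259.77609905]
90 [207.7400951  323.53673328]
180 [278.30459439 379.74137192]
270 [349.25004518 324.06130447]
```

View pics/w3.png

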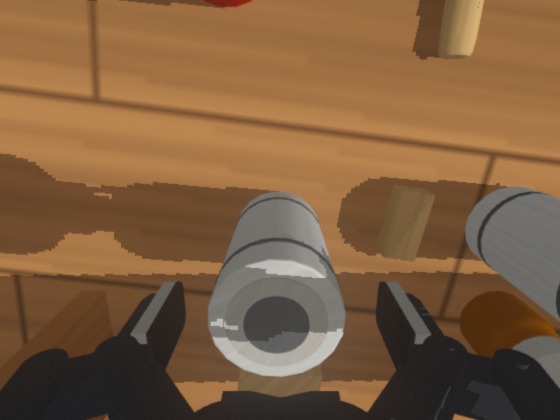

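The wrist view shows the tin lid centred at (277,322), between the open fingertips (183,283) and (378,283). The earlier close was too high, above the lid. Going 10 mm lower and gripping.

Emit:
send_rows:
  plan:
    - [-0.004,-0.001,0.01,0,1]
    - [0,0,0,0,-1]
    - [0,0,0,0,-1]
    - [0,0,0,0,-1]
    - [0,0,0,0,-1]
  squeeze: 45

```text
clock: 7.55
ee_pos: [0.6102, -0.0629, 0.0662]
orientation: [-0.064, 0.998, 0.0, 0.0]
wrist_force: [0.8, 0.1, -0.9]
gripper_width: 0.685
grasp_force: 49.2
```

Emit:
send_rows:
  plan:
    - [0,0,0,0,-1]
    - [0,0,0,0,-1]
    - [0,0,0,0,-1]

```text
clock: 7.85
ee_pos: [0.6102, -0.0629, 0.0662]
orientation: [-0.064, 0.998, 0.0, -0.0]
wrist_force: [0.2, -0.2, -2.3]
gripper_width: 0.688
grasp_force: 49.1
```

Emit:
send_rows:
  plan:
    - [0,0,-0.02,0,-1]
    - [0,0,-0.03,0,-1]
    - [0.025,-0.034,0,0,-1]
    - [0.025,-0.034,0,0,-1]
    - [0.025,-0.034,0,0,-1]

```text
clock: 8.35
ee_pos: [0.5476, -0.174, 0.116]
orientation: [-0.064, 0.998, 0.0, -0.0]
wrist_force: [0.6, -0.1, -4.1]
gripper_width: 0.682
grasp_force: 50.1
```

Emit:
send_rows:
  plan:
    - [0.025,-0.034,0,0,-1]
    - [0.025,-0.034,0,0,-1]
    - [0.025,-0.034,0,0,-1]
    - [0.025,-0.034,0,0,-1]
    - [0,0,0,0,-1]

```text
clock: 8.85
ee_pos: [0.4639, -0.3254, 0.1158]
orientation: [-0.06, 0.998, -0.001, -0.001]
wrist_force: [0.1, 0.3, -4.0]
gripper_width: 0.684
grasp_force: 50.5
```

```bash
python3 - <<'E'
from h import *
to((.468,-.321,.078))
t=read_camera('top')
for l in('tin_right','board','blade_box'):
  print(l,[(np.round(r['rect']).tolist(),round(r['p'],2)) for r in spot_in(t,l)[:4]],[(np.round(r['uv'],1).tolist(),round(r['p'],2),np.round(atz(t,r['uv'],0),3).tolist()) for r in spot_point(t,l)[:4]])
E
```

```text
t 8.85 pos [ 0.4639 -0.3254  0.1158] w 0.684 gf 50.5 F [ 0.1  0.3 -4. ] j [-0.722  0.408 -0.138  1.025 -0.003 -0.843]
tool x [-0.993 -0.12   0.002] y [-0.12   0.993 -0.002] z [-0.002 -0.002 -1.   ] yaw_y 96.9
delta tool [-0.0047  0.004   0.0378]
tin_right [([320.0, 249.0, 344.0, 276.0], 0.89), ([400.0, 236.0, 431.0, 264.0], 0.84)] [([331.5, 264.8], 0.82, [0.441, -0.121, 0.0]), ([407.5, 250.8], 0.55, [0.473, -0.333, 0.0])]
board [([373.0, 222.0, 428.0, 285.0], 0.67)] [([405.1, 251.9], 0.82, [0.47, -0.326, 0.0])]
blade_box [([293.0, 167.0, 313.0, 185.0], 0.62), ([236.0, 191.0, 260.0, 224.0], 0.37)] [([301.5, 177.0], 0.69, [0.696, -0.049, 0.0]), ([271.8, 171.8], 0.24, [0.714, 0.036, 0.0])]
```

Emit:
send_rows:
  plan:
    - [-0.004,0.004,0.015,0,-1]
    - [0,0,0.012,0,-1]
    - [0,0,0.006,0,-1]
    - [0,0,0.003,0,-1]
    - [0,0,0,0,-1]

```text
clock: 9.7
ee_pos: [0.4699, -0.3164, 0.0798]
orientation: [-0.064, 0.998, 0.0, -0.0]
wrist_force: [0.6, 0.1, -3.6]
gripper_width: 0.684
grasp_force: 50.4
```

Emit:
send_rows:
  plan:
    - [0,0,0.001,0,-1]
    - [0,0,0,0,-1]

```text
clock: 9.9
ee_pos: [0.4705, -0.317, 0.0797]
orientation: [-0.063, 0.998, -0.0, 0.0]
wrist_force: [0.3, 0.4, -4.2]
gripper_width: 0.68
grasp_force: 50.4
```

Emit:
send_rows:
  plan:
    - [0,0,0.001,0,-1]
    - [0,0,0,0,-1]

```text
clock: 10.1
ee_pos: [0.4703, -0.3168, 0.0784]
orientation: [-0.063, 0.998, -0.0, 0.0]
wrist_force: [0.3, 0.1, -3.7]
gripper_width: 0.684
grasp_force: 50.4
```

Emit:
send_rows:
  plan:
    - [0,0,0.001,0,-1]
    - [0,0,0,0,-1]

```text
clock: 10.3
ee_pos: [0.4706, -0.3168, 0.0782]
orientation: [-0.064, 0.998, -0.0, 0.0]
wrist_force: [-0.2, 0.7, 3.1]
gripper_width: 0.685
grasp_force: 51.2
```

Emit:
send_rows:
  plan:
    - [0,0,0.001,0,-1]
    - [0,0,0,0,-1]

```text
clock: 10.5
ee_pos: [0.4707, -0.3169, 0.0782]
orientation: [-0.064, 0.998, -0.0, 0.001]
wrist_force: [-3.1, 1.6, 10.6]
gripper_width: 0.679
grasp_force: 51.9
```

Emit:
send_rows:
  plan:
    - [0,0,0,0,1]
    - [0,0,0,0,1]
    - [0,0,0,0,1]
    - [0,0,0,0,1]
    - [0,0,0,0,1]

```text
clock: 11.0
ee_pos: [0.4703, -0.3166, 0.0761]
orientation: [-0.064, 0.998, 0.0, -0.0]
wrist_force: [-0.3, 0.2, -0.5]
gripper_width: 0.996
grasp_force: 0.0
```

Emit:
send_rows:
  plan:
    - [0,0,-0.02,0,1]
    - [0,0,-0.03,0,1]
    - [0,0,-0.04,0,1]
    - [0,0,-0.04,0,1]
    - [0,0,0,0,1]

```text
clock: 11.5
ee_pos: [0.4731, -0.3191, 0.2125]
orientation: [-0.064, 0.998, -0.004, 0.004]
wrist_force: [-0.1, -1.3, 0.0]
gripper_width: 0.999
grasp_force: 0.0
```

```bash
python3 - <<'E'
from h import *
st()
s,p=wrist()
for l in('tin_right','board'):
  print(l,[(np.round(r['rect']).tolist(),round(r['p'],2)) for r in spot_in(p,l)[:4]],[(np.round(r['uv'],1).tolist(),round(r['p'],2),np.round(atz(p,r['uv'],.012),3).tolist()) for r in spot_point(p,l)[:4]])
E
```

```text
t 11.5 pos [ 0.4731 -0.3191  0.2125] w 0.999 gf 0.0 F [-0.1 -1.3  0. ] j [-0.705  0.359  0.044  1.245  0.    -0.832]
tool x [-0.992 -0.127 -0.007] y [-0.127  0.992 -0.008] z [ 0.008 -0.007 -1.   ] yaw_y 97.29
tin_right [([441.0, 151.0, 559.0, 238.0], 0.95), ([245.0, 153.0, 323.0, 246.0], 0.77)] [([468.1, 176.6], 0.94, [0.444, -0.122, 0.012]), ([283.9, 178.0], 0.64, [0.471, -0.317, 0.012])]
board [([198.0, 82.0, 370.0, 254.0], 0.58)] []
```

Emit:
send_rows:
  plan:
    - [-0.015,0.042,0,0,1]
    - [-0.015,0.042,0,0,1]
    - [-0.015,0.042,0,0,1]
    - [-0.015,0.042,0,0,1]
    - [-0.015,0.042,0,0,1]

```text
clock: 12.25
ee_pos: [0.517, -0.0968, 0.2046]
orientation: [-0.063, 0.998, 0.001, -0.001]
wrist_force: [1.1, 0.2, -0.1]
gripper_width: 0.997
grasp_force: 0.0
```

Emit:
send_rows:
  plan:
    - [-0.015,0.042,0,0,1]
    - [0,0,0,0,1]
    - [0,0,0,0,1]

```text
clock: 12.55
ee_pos: [0.5267, -0.0542, 0.2049]
orientation: [-0.065, 0.998, 0.0, -0.001]
wrist_force: [0.0, -1.5, 0.3]
gripper_width: 0.998
grasp_force: 0.0
```

```bash
python3 - <<'E'
from h import *
st()
s,p=wrist();t=read_camera('top');sc=read_camera('scene');save('w4',p['frame'])
for n,c in(('w',p),('t',t)):
  for l in('blade_box','bay_right','shelf_edge','jar'):
    print(n,l,[(np.round(r['rect']).tolist(),round(r['p'],2)) for r in spot_in(c,l)[:2]] if l in('blade_box','jar') else '',[(np.round(r['uv'],1).tolist(),round(r['p'],2),np.round(atz(c,r['uv'],.215 if 'edge' in l else 0),3).tolist()) for r in spot_point(c,l)[:2]])
r=regions_of(p,'blade_box')
if r:
    m=r[0]['pixels'].astype(np.uint8);c=max(cv2.findContours(m,0,2)[0],key=cv2.contourArea);print(r[0]['p'],cv2.approxPolyDP(c,4,True)[:,0].tolist())
a=cv2.resize(t['frame'][140:220,260:340],(400,400),interpolation=2)
f=p['frame'][220:420,180:380]
save('m4',np.hstack([a,cv2.resize(f,(400,400),interpolation=2)]))
E
```

```text
t 12.55 pos [ 0.5267 -0.0542  0.2049] w 0.998 gf 0.0 F [ 0.  -1.5  0.3] j [-0.222  0.29  -0.072  1.211 -0.    -0.352]
tool x [-0.992 -0.129  0.003] y [-0.129  0.992  0.001] z [-0.003  0.    -1.   ] yaw_y 97.43
w blade_box [([237.0, 294.0, 287.0, 372.0], 0.97)] [([262.3, 310.5], 0.81, [0.694, -0.055, 0.0]), ([407.2, 248.5], 0.48, [0.588, 0.104, 0.0])]
w bay_right  []
w shelf_edge  []
w jar [] []
t blade_box [] []
t bay_right  []
t shelf_edge  [([268.3, 170.5], 0.92, [0.647, 0.041, 0.215])]
t jar [([236.0, 176.0, 253.0, 197.0], 0.72)] []
0.89 [[247, 296], [237, 365], [281, 371], [286, 301]]
```

View pics/m4.png

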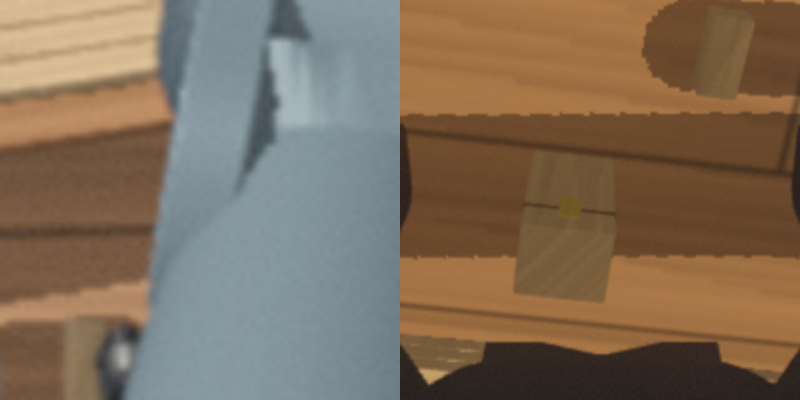

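```bash
python3 - <<'E'
from h import *
s,p=wrist();g=cv2.cvtColor(p['frame'],cv2.COLOR_RGB2GRAY)
c=lambda u,v:(180+(u-400)/2,220+v/2)
def pr(n,a,b,z):
    A,B=atz(p,c(*a),z),atz(p,c(*b),z);d=A-B;print(n,np.round(A,4),np.round(B,4),'len',round(np.linalg.norm(d),4),'yaw',round(np.degrees(np.arctan2(-d[0],d[1])),1))
# left in shelf (y+) is image right
pr('bottom front',(614,155),(532,150),0)
pr('top front',(615,233),(522,222),.072)
pr('top back',(606,302),(514,291),.072)
def boxp(x,y,yaw):
    for z in(0,.072):
        for a,b in((-.023,-.025),(-.023,.025),(.023,.025),(.023,-.025)):
            C,S=np.cos(yaw),np.sin(yaw);yield (x+C*a-S*b,y+S*a+C*b,z)
from scipy.optimize import least_squares
obs=[c(532,150),c(614,155),c(522,222),c(615,233),c(606,302),c(514,291)]
idx=[0,1,4,5,6,7]
f=lambda v:(np.array([proj(p,P) for P in boxp(*v)])[idx]-obs).ravel()
r=least_squares(f,[.69,-.05,.1]);print(r.x,np.degrees(r.x[2]),np.round(r.fun,1))
o=np.array([.675,.036]);d=r.x[:2]-o;a=np.radians(7.3);print('shelf xy',d@[np.cos(a),np.sin(a)],d@[-np.sin(a),np.cos(a)])
E
```

```text
bottom front [ 0.6743 -0.0284  0.    ] [ 0.6773 -0.0792  0.    ] len 0.0509 yaw 3.3
top front [ 0.6752 -0.0291  0.072 ] [ 0.6745 -0.0777  0.072 ] len 0.0486 yaw -0.8
top back [ 0.7205 -0.0279  0.072 ] [ 0.7194 -0.078   0.072 ] len 0.0501 yaw -1.2
[ 0.69782177 -0.05324891  0.00959163] 0.5495598964046924 [ 0.8 -1.5 -0.1  0.2 -0.8  0.4  0.6 -0.4 -0.2  0.1 -0.2  1.2]
shelf xy 0.011296412886630192 -0.09142534037559703
```

Emit:
send_rows:
  plan:
    - [0,0,-0.045,0.06,1]
    - [0,0.015,-0.045,0.06,1]
    - [0,0.02,-0.045,0,1]
    - [0,0.02,-0.045,0,1]
    - [0,0,0,0,1]

```text
clock: 13.9
ee_pos: [0.5284, 0.0015, 0.3933]
orientation: [-0.005, 1.0, -0.0, 0.006]
wrist_force: [1.9, 0.3, 0.5]
gripper_width: 1.0
grasp_force: 0.0
```

Emit:
send_rows:
  plan:
    - [-0.04,0,0,0,1]
    - [-0.04,0,0,0,1]
    - [-0.04,0,0,0,1]
    - [-0.04,0,0,0,1]
    - [-0.04,0,0,0,1]

```text
clock: 14.4
ee_pos: [0.6219, 0.001, 0.3869]
orientation: [-0.004, 0.999, 0.009, -0.045]
wrist_force: [-1.6, -0.4, 1.6]
gripper_width: 1.003
grasp_force: 0.0
```

Emit:
send_rows:
  plan:
    - [-0.04,0,0,0,1]
    - [-0.04,0,0,0,1]

```text
clock: 14.6
ee_pos: [0.6202, 0.0021, 0.3883]
orientation: [-0.003, 0.999, 0.013, -0.045]
wrist_force: [-0.0, -0.3, 0.8]
gripper_width: 1.005
grasp_force: 0.0
```

```bash
python3 -c "
from h import *
st()"
```

```text
t 14.6 pos [0.6202 0.0021 0.3883] w 1.005 gf 0.0 F [-0.  -0.3  0.8] j [-0.107  0.769  1.219  2.114  0.015 -0.115]
tool x [-0.996 -0.008  0.091] y [-0.006  1.     0.026] z [-0.091  0.025 -0.996] yaw_y 90.33
```

```bash
cat > kin.py <<'E'
import numpy as np
D=np.array([(.377,.081,1.274,.5747,.2155),(.283,-.054,1.232,.5297,.2159),(.495,-.053,1.023,.6051,.0964),(.769,1.219,2.114,.6202,.3883),(.408,-.138,1.025,.5666,.1158),(.359,.044,1.245,.5707,.2125),(.29,-.072,1.211,.5295,.2049)])
def rows(a,b,c):
    f=a-b;s=f+c # unknown: r0,h,L1(x2 comps),L2(along,perp),L3
    return [[1,0,np.sin(a),np.cos(f),np.sin(f),np.cos(s)],[0,1,np.cos(a),-np.sin(f),np.cos(f),-np.sin(s)]]
A=np.array([r for d in D for r in rows(*d[:3])]);y=D[:,3:].ravel()
P=np.linalg.lstsq(np.delete(A,4,1),y,rcond=1e-6)[0]
def fk(a,b,c):
    return np.delete(np.array(rows(a,b,c)),4,1)@P
if __name__=='__main__':
    print(P,np.round(np.delete(A,4,1)@P-y,4))
    for q2 in np.arange(-.6,1.,.1):print(round(q2,2),'lean',round(90-np.degrees(q2+.9),1),np.round(fk(q2,1.22,2.12),3))
    from scipy.optimize import least_squares
    # candidate grasp at box: lean 30,35,40
    for l in(30,35,40):
        s=np.radians(90-l)
        for r,z in((.70,.04),(.70,.06),(.6,.06),(.6,.12),(.5,.3),(.55,.3)):
            g=lambda q:np.r_[fk(q[0],q[1],s-q[0]+q[1])-(r,z)]
            o=least_squares(g,[.4,.0]);q=o.x;print(l,(r,z),np.round([q[0],q[1],s-q[0]+q[1]],2),round(o.cost,6))
E
python3 kin.py
```

```text
[0.00433508 1.078701   0.55089921 0.39077655 1.26273953] [ 0.0072 -0.0013 -0.0005 -0.0002 -0.0058  0.0007  0.0016 -0.001  -0.01
  0.0029  0.0124 -0.0018 -0.005   0.0006]
-0.6 lean 72.8 [0.803 1.539]
-0.5 lean 67.1 [0.845 1.457]
-0.4 lean 61.4 [0.879 1.371]
-0.3 lean 55.6 [0.904 1.282]
-0.2 lean 49.9 [0.919 1.191]
-0.1 lean 44.2 [0.926 1.1  ]
-0.0 lean 38.4 [0.924 1.007]
0.1 lean 32.7 [0.912 0.916]
0.2 lean 27.0 [0.891 0.826]
0.3 lean 21.2 [0.861 0.739]
0.4 lean 15.5 [0.823 0.655]
0.5 lean 9.8 [0.777 0.575]
0.6 lean 4.1 [0.723 0.501]
0.7 lean -1.7 [0.661 0.432]
0.8 lean -7.4 [0.594 0.37 ]
0.9 lean -13.1 [0.52  0.314]
30 (0.7, 0.04) [ 0.86 -1.57 -1.39] 0.002858
30 (0.7, 0.06) [ 0.71 -1.57 -1.23] 0.001887
30 (0.6, 0.06) [-0.45 -1.57 -0.08] 0.002978
30 (0.6, 0.12) [-0.26 -1.57 -0.26] 0.000212
30 (0.5, 0.3) [-1.19 -0.91  1.33] 0.0
30 (0.55, 0.3) [-1.04 -0.95  1.14] 0.0
35 (0.7, 0.04) [-1.72 -1.57  1.11] 0.008605
35 (0.7, 0.06) [-1.07 -1.57  0.46] 0.008128
35 (0.6, 0.06) [-1.45 -1.57  0.84] 0.000467
35 (0.6, 0.12) [-1.04 -1.57  0.43] 5.9e-05
35 (0.5, 0.3) [-1.51 -0.9   1.57] 0.0
35 (0.55, 0.3) [-1.37 -0.99  1.35] 0.0
40 (0.7, 0.04) [-2.12 -1.57  1.42] 0.000286
40 (0.7, 0.06) [-1.99 -1.57  1.29] 0.000553
40 (0.6, 0.06) [-1.19 -1.9   0.16] 0.0
40 (0.6, 0.12) [-0.94 -1.89 -0.07] 0.0
40 (0.5, 0.3) [-0.25 -2.3  -1.18] 0.0
40 (0.55, 0.3) [-0.18 -2.19 -1.14] 0.0
```

Emit:
send_rows:
  plan:
    - [0,0,-0.05,0,1]
    - [0,0,-0.05,0,1]
    - [0,0,-0.05,0,1]

```text
clock: 14.9
ee_pos: [0.6004, -0.0001, 0.4604]
orientation: [-0.003, 1.0, 0.007, 0.013]
wrist_force: [-0.1, 0.9, 0.4]
gripper_width: 1.01
grasp_force: 0.0
```

```bash
python3 -c "
from h import *
st()"
```

```text
t 14.9 pos [ 6.004e-01 -1.000e-04  4.604e-01] w 1.01 gf 0.0 F [-0.1  0.9  0.4] j [-0.115  0.649  1.218  2.115  0.018 -0.121]
tool x [-1.    -0.006 -0.027] y [-0.006  1.     0.014] z [ 0.027  0.015 -1.   ] yaw_y 90.37
```

Emit:
send_rows:
  plan:
    - [0,0,-0.05,0,1]
    - [0,0,-0.05,0,1]
    - [0,0,-0.05,0,1]

```text
clock: 15.2
ee_pos: [0.5732, -0.0008, 0.5287]
orientation: [-0.003, 0.997, 0.001, 0.072]
wrist_force: [-0.3, -0.0, -0.4]
gripper_width: 0.997
grasp_force: 0.0
```

```bash
python3 -c "
from h import *
st()"
```

```text
t 15.2 pos [ 0.5732 -0.0008  0.5287] w 0.997 gf 0.0 F [-0.3 -0.  -0.4] j [-0.124  0.532  1.218  2.114  0.02  -0.127]
tool x [-0.99  -0.005 -0.143] y [-0.005  1.     0.002] z [ 0.143  0.003 -0.99 ] yaw_y 90.31
```

Emit:
send_rows:
  plan:
    - [0,0,-0.05,0,1]
    - [0,0,-0.05,0,1]
    - [0,0,-0.05,0,1]
    - [0,0,-0.05,0,1]
    - [0,0,-0.05,0,1]

```text
clock: 15.7
ee_pos: [0.5117, 0.0026, 0.6328]
orientation: [-0.002, 0.986, -0.01, 0.167]
wrist_force: [0.1, -0.4, 0.1]
gripper_width: 0.999
grasp_force: 0.0
```

```bash
python3 -c "
from h import *
st()"
```

```text
t 15.7 pos [0.5117 0.0026 0.6328] w 0.999 gf 0.0 F [ 0.1 -0.4  0.1] j [-0.135  0.339  1.218  2.115  0.024 -0.134]
tool x [-0.944 -0.007 -0.329] y [ 0.     1.    -0.021] z [ 0.329 -0.02  -0.944] yaw_y 89.99
```

Emit:
send_rows:
  plan:
    - [0,0,-0.05,0,1]
    - [0,0,-0.05,0,1]
    - [0,0,-0.05,0,1]
    - [0,0,-0.05,0,1]
    - [0,0,0,0,1]

```text
clock: 16.2
ee_pos: [0.4467, 0.0113, 0.7087]
orientation: [-0.001, 0.969, -0.021, 0.244]
wrist_force: [-0.8, 0.8, 0.2]
gripper_width: 0.999
grasp_force: 0.0
```

```bash
python3 -c "
from h import *
st()"
```

```text
t 16.2 pos [0.4467 0.0113 0.7087] w 0.999 gf 0.0 F [-0.8  0.8  0.2] j [-0.134  0.181  1.22   2.115  0.023 -0.13 ]
tool x [-0.881 -0.012 -0.473] y [ 0.009  0.999 -0.042] z [ 0.474 -0.041 -0.88 ] yaw_y 89.5
```

Emit:
send_rows:
  plan:
    - [0,0.045,0,0,1]
    - [0,0.045,0,0,1]
    - [0,0.045,0,0,1]
    - [0,0.045,0,0,1]
    - [0,0,0,0,1]

```text
clock: 16.7
ee_pos: [0.4491, 0.1934, 0.6816]
orientation: [-0.006, 0.97, -0.019, 0.242]
wrist_force: [0.3, 0.5, -0.7]
gripper_width: 0.999
grasp_force: 0.0
```

```bash
python3 -c "
from h import *
st()"
```

```text
t 16.7 pos [0.4491 0.1934 0.6816] w 0.999 gf 0.0 F [ 0.3  0.5 -0.7] j [ 0.427  0.267  1.216  2.081 -0.227  0.365]
tool x [-0.883 -0.02  -0.47 ] y [-0.002  0.999 -0.039] z [ 0.47  -0.034 -0.882] yaw_y 90.12
```

Emit:
send_rows:
  plan:
    - [0,0,-0.05,0,1]
    - [0,0,-0.05,0,1]
    - [0,0,-0.05,0,1]

```text
clock: 17.0
ee_pos: [0.3809, 0.1752, 0.7337]
orientation: [-0.007, 0.958, -0.002, 0.288]
wrist_force: [0.4, -0.1, 0.8]
gripper_width: 0.997
grasp_force: 0.0
```

```bash
python3 -c "
from h import *
st()"
```

```text
t 17.0 pos [0.3809 0.1752 0.7337] w 0.997 gf 0.0 F [ 0.4 -0.1  0.8] j [ 0.477  0.143  1.219  2.115 -0.256  0.393]
tool x [-0.834 -0.014 -0.552] y [-0.011  1.    -0.007] z [ 0.552  0.    -0.834] yaw_y 90.65
```

The wrist is now leaned 33.5° with the jaw line level and matching the box's yaw. Now to the approach pose in front of the right bay.

Emit:
send_rows:
  plan:
    - [0.006,-0.019,0.042,0,1]
    - [0.006,-0.019,0.042,0,1]
    - [0.006,-0.019,0.042,0,1]
    - [0.006,-0.019,0.042,0,1]
    - [0.006,-0.019,0.042,0,1]

```text
clock: 17.5
ee_pos: [0.4587, 0.0978, 0.5831]
orientation: [-0.006, 0.958, -0.002, 0.287]
wrist_force: [0.5, 0.4, 0.1]
gripper_width: 0.999
grasp_force: 0.0
```

Emit:
send_rows:
  plan:
    - [0.006,-0.019,0.042,0,1]
    - [0.006,-0.019,0.042,0,1]
    - [0.006,-0.019,0.042,0,1]
    - [0.006,-0.019,0.042,0,1]
    - [0,0,0,0,1]

```text
clock: 18.0
ee_pos: [0.5279, 0.0205, 0.4193]
orientation: [-0.004, 0.961, -0.002, 0.278]
wrist_force: [-1.1, 0.7, -1.1]
gripper_width: 0.998
grasp_force: 0.0
```

```bash
python3 -c "
from h import *
to((.609,-.053,.272))"
```

```text
t 18.0 pos [0.5279 0.0205 0.4193] w 0.998 gf 0.0 F [-1.1  0.7 -1.1] j [-0.12  -0.221 -0.238  0.994  0.063 -0.11 ]
tool x [-0.846 -0.008 -0.534] y [-0.006  1.    -0.006] z [ 0.534 -0.001 -0.846] yaw_y 90.35
delta tool [ 0.0106 -0.0732  0.168 ]
```

Emit:
send_rows:
  plan:
    - [0.003,-0.018,0.042,0,1]
    - [0.003,-0.018,0.042,0,1]
    - [0.003,-0.018,0.042,0,1]
    - [0.003,-0.018,0.042,0,1]
    - [0,0,0,0,1]

```text
clock: 18.5
ee_pos: [0.6139, -0.0508, 0.2798]
orientation: [-0.005, 0.959, -0.002, 0.283]
wrist_force: [-1.3, 1.1, -1.1]
gripper_width: 0.999
grasp_force: 0.0
```

```bash
python3 - <<'E'
from h import *
s,M=st();s,p=wrist();save('w5',p['frame'])
for l in('blade_box','shelf_edge'):
    print(l,[(np.round(r['rect']).tolist(),round(r['p'],2)) for r in spot_in(p,l)[:2]] if 'b' ==l[0] else '',[(np.round(r['uv'],1).tolist(),round(r['p'],2),np.round(atz(p,r['uv'],.215 if 'edge' in l else 0),3).tolist()) for r in spot_point(p,l)[:2]])
r=regions_of(p,'blade_box')
if r:
    m=r[0]['pixels'].astype(np.uint8);c=max(cv2.findContours(m,0,2)[0],key=cv2.contourArea);print(r[0]['p'],cv2.approxPolyDP(c,3,True)[:,0].tolist())
for z in(0,.072):
  for a,b in((-.023,-.025),(-.023,.025),(.023,.025),(.023,-.025)):print((a,b,z),np.round(proj(p,(.698+a,-.053+b,z))),end=' ')
E
```

```text
t 18.5 pos [ 0.6139 -0.0508  0.2798] w 0.999 gf 0.0 F [-1.3  1.1 -1.1] j [-0.26  -0.037 -0.449  0.601  0.14  -0.229]
tool x [-0.84  -0.01  -0.543] y [-0.008  1.    -0.006] z [ 0.543 -0.    -0.84 ] yaw_y 90.46
blade_box [([256.0, 83.0, 304.0, 152.0], 0.69)] [([280.9, 100.4], 0.64, [0.696, -0.051, 0.0])]
shelf_edge  []
0.74 [[260, 86], [256, 119], [259, 151], [299, 153], [303, 124], [300, 87]]
(-0.023, -0.025, 0) [258.  85.] (-0.023, 0.025, 0) [301.  85.] (0.023, 0.025, 0) [299. 118.] (0.023, -0.025, 0) [260. 118.] (-0.023, -0.025, 0.072) [255. 122.] (-0.023, 0.025, 0.072) [303. 123.] (0.023, 0.025, 0.072) [300. 156.] (0.023, -0.025, 0.072) [257. 156.]
```

View pics/w5.png

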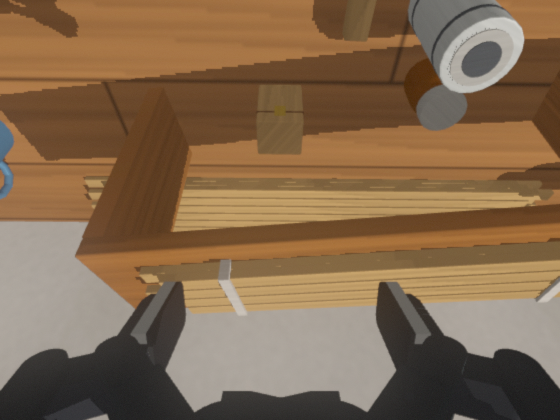

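The box at (280,118) sits squarely between the finger columns (183 and 378) and matches the computed corners. The shelf board's front edge runs at about row 240. Lowering in front of it.

Emit:
send_rows:
  plan:
    - [0.024,0,0.037,0,1]
    - [0.024,0,0.037,0,1]
    - [0.024,-0.001,0.037,0,1]
    - [0.024,-0.001,0.037,0,1]
    - [0,0,0,0,1]

```text
clock: 19.25
ee_pos: [0.6118, -0.0507, 0.1035]
orientation: [-0.006, 0.959, -0.001, 0.282]
wrist_force: [-0.5, 0.5, -1.1]
gripper_width: 0.996
grasp_force: 0.0
```

```bash
cat >> h.py <<'E'
def toG(X):
    s,M=st();G=s['ee_pos']-.034*M[:,2];print('G',np.round(G,4),'delta tool',np.round(M.T@(np.array(X)-G),4))
E
python3 -c "
from h import *
toG((.635,-.052,.052))"
```

```text
t 19.25 pos [ 0.6118 -0.0507  0.1035] w 0.996 gf 0.0 F [-0.5  0.5 -1.1] j [-0.263  0.137 -0.774  0.104  0.143 -0.234]
tool x [-0.84  -0.012 -0.542] y [-0.011  1.    -0.004] z [ 0.542  0.002 -0.841] yaw_y 90.65
G [ 0.5933 -0.0507  0.1321] delta tool [ 0.0084 -0.0014  0.0899]
```

Emit:
send_rows:
  plan:
    - [0.003,0,0.03,0,1]
    - [0.003,-0.001,0.03,0,1]
    - [0.003,0,0.03,0,1]
    - [0,0,0,0,1]
    - [0,0,0,0,1]

```text
clock: 19.75
ee_pos: [0.6608, -0.0535, 0.0321]
orientation: [-0.007, 0.957, -0.002, 0.289]
wrist_force: [0.2, 0.5, 0.8]
gripper_width: 0.998
grasp_force: 0.0
```

```bash
python3 - <<'E'
from h import *
toG((.697,-.052,.048))
s,p=wrist();save('w6',p['frame'])
print([(np.round(r['uv'],1).tolist(),round(r['p'],2),np.round(atz(p,r['uv'],0),3).tolist()) for r in spot_point(p,'blade_box')[:2]])
for z in(0,.072):
  for a,b in((-.023,-.025),(-.023,.025),(.023,.025),(.023,-.025)):print((a,b,z),np.round(proj(p,(.697+a,-.052+b,z))),end=' ')
E
```

```text
t 19.75 pos [ 0.6608 -0.0535  0.0321] w 0.998 gf 0.0 F [0.2 0.5 0.8] j [-0.242  0.34  -0.762 -0.104  0.133 -0.217]
tool x [-0.833 -0.014 -0.553] y [-0.012  1.    -0.008] z [ 0.553 -0.    -0.833] yaw_y 90.66
G [ 0.642  -0.0535  0.0605] delta tool [-0.039   0.001   0.0408]
[([281.4, 250.3], 0.96, [0.693, -0.053, 0.0])]
(-0.023, -0.025, 0) [242. 233.] (-0.023, 0.025, 0) [324. 234.] (0.023, 0.025, 0) [317. 270.] (0.023, -0.025, 0) [247. 269.] (-0.023, -0.025, 0.072) [231. 357.] (-0.023, 0.025, 0.072) [335. 358.] (0.023, 0.025, 0.072) [324. 380.] (0.023, -0.025, 0.072) [239. 379.]
```

View pics/w6.png

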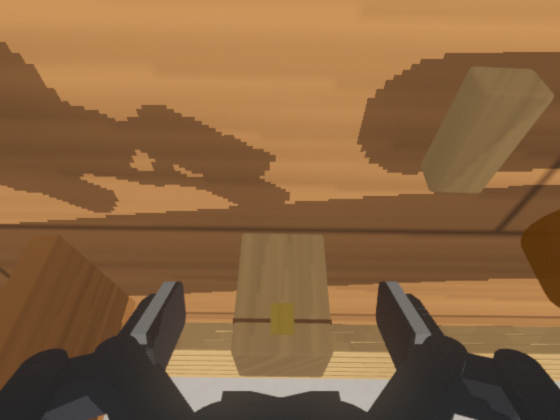

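The box's front face is centred at (283,235–357) between the open fingertips (183,283) and (378,283). Advancing.

Emit:
send_rows:
  plan:
    - [-0.01,0,0.01,0,1]
    - [-0.01,0.001,0.01,0,1]
    - [0,0,0,0,1]

```text
clock: 20.15
ee_pos: [0.6896, -0.0527, 0.0273]
orientation: [-0.007, 0.957, -0.002, 0.29]
wrist_force: [0.4, -0.2, 0.6]
gripper_width: 0.999
grasp_force: 0.0
```

Emit:
send_rows:
  plan:
    - [-0.01,0,0.01,0,1]
    - [-0.008,0,0.01,0,1]
    - [0,0,0,0,1]

```text
clock: 20.45
ee_pos: [0.7144, -0.0524, 0.0185]
orientation: [-0.006, 0.957, -0.002, 0.289]
wrist_force: [0.8, -0.6, 0.7]
gripper_width: 0.998
grasp_force: 0.0
```

```bash
python3 - <<'E'
from h import *
toG((.697,-.052,.048))
s,p=wrist()
print([(np.round(r['uv'],1).tolist(),round(r['p'],2),np.round(atz(p,r['uv'],0),3).tolist()) for r in spot_point(p,'blade_box')[:2]])
E
```

```text
t 20.45 pos [ 0.7144 -0.0524  0.0185] w 0.998 gf 0.0 F [ 0.8 -0.6  0.7] j [-0.216  0.442 -0.638 -0.084  0.118 -0.194]
tool x [-0.833 -0.013 -0.553] y [-0.011  1.    -0.008] z [ 0.553 -0.001 -0.833] yaw_y 90.62
G [ 0.6956 -0.0523  0.0468] delta tool [-0.0018  0.0003 -0.0002]
[([279.7, 221.0], 0.95, [0.696, -0.053, 0.0])]
```

Centred on the box; gripping.

Emit:
send_rows:
  plan:
    - [0,0,0,0,-1]
    - [0,0,0,0,-1]
    - [0,0,0,0,-1]
    - [0,0,0,0,-1]
    - [0,0,0,0,-1]
  squeeze: 40

```text
clock: 21.05
ee_pos: [0.7122, -0.0522, 0.017]
orientation: [-0.006, 0.958, -0.002, 0.287]
wrist_force: [-3.2, -1.3, 4.0]
gripper_width: 0.587
grasp_force: 42.5
```

Emit:
send_rows:
  plan:
    - [0,0,0,0,-1]
    - [0,0,0,0,-1]

```text
clock: 21.25
ee_pos: [0.7122, -0.0522, 0.017]
orientation: [-0.006, 0.958, -0.002, 0.287]
wrist_force: [-4.8, -1.8, 6.8]
gripper_width: 0.58
grasp_force: 42.7
```

Emit:
send_rows:
  plan:
    - [-0.002,0,-0.004,0,-1]
    - [-0.002,0,-0.005,0,-1]
    - [0,0,0,0,-1]

```text
clock: 21.55
ee_pos: [0.7108, -0.0517, 0.0269]
orientation: [-0.006, 0.958, -0.002, 0.287]
wrist_force: [-0.4, -1.0, -2.3]
gripper_width: 0.585
grasp_force: 42.0
```

Emit:
send_rows:
  plan:
    - [0.012,0,-0.015,0,-1]
    - [0.015,0,-0.02,0,-1]
    - [0.012,0,-0.025,0,-1]
    - [0.01,0,-0.03,0,-1]
    - [0,0,0,0,-1]

```text
clock: 22.05
ee_pos: [0.6179, -0.0522, 0.0755]
orientation: [-0.006, 0.958, -0.002, 0.287]
wrist_force: [0.3, -0.1, -2.5]
gripper_width: 0.581
grasp_force: 43.2
```

Emit:
send_rows:
  plan:
    - [-0.015,0,-0.022,0,-1]
    - [-0.022,0,-0.033,0,-1]
    - [-0.02,0,-0.03,0,-1]
    - [-0.01,0,-0.015,0,-1]
    - [0,0,0,0,-1]

```text
clock: 22.55
ee_pos: [0.6248, -0.0524, 0.2002]
orientation: [-0.007, 0.957, -0.003, 0.291]
wrist_force: [1.2, -0.6, -3.6]
gripper_width: 0.581
grasp_force: 43.4
```

Emit:
send_rows:
  plan:
    - [0.005,0.02,-0.003,0,-1]
    - [0.0096,0.04,-0.0067,0,-1]
    - [0.0096,0.04,-0.0067,0,-1]
    - [0.0096,0.04,-0.0067,0,-1]
    - [0.0096,0.04,-0.0067,0,-1]

```text
clock: 23.05
ee_pos: [0.5647, 0.1289, 0.1919]
orientation: [-0.006, 0.958, -0.002, 0.286]
wrist_force: [1.4, 0.3, -3.7]
gripper_width: 0.581
grasp_force: 43.4
```

Emit:
send_rows:
  plan:
    - [0.0096,0.04,-0.0067,0,-1]
    - [0.0096,0.04,-0.0067,0,-1]
    - [0.0096,0.04,-0.0067,0,-1]
    - [0.0096,0.04,-0.0067,0,-1]
    - [0.0096,0.04,-0.0067,0,-1]

```text
clock: 23.55
ee_pos: [0.5041, 0.3284, 0.1921]
orientation: [-0.007, 0.958, -0.002, 0.286]
wrist_force: [0.2, 0.2, -3.3]
gripper_width: 0.578
grasp_force: 43.4
```

Emit:
send_rows:
  plan:
    - [0.005,0.02,-0.003,0,-1]
    - [0,0,0,0,-1]
    - [0,0,0,0,-1]

```text
clock: 23.85
ee_pos: [0.4989, 0.3469, 0.192]
orientation: [-0.007, 0.958, -0.003, 0.286]
wrist_force: [0.6, -0.3, -3.1]
gripper_width: 0.581
grasp_force: 43.8
```

```bash
python3 - <<'E'
from h import *
to((.497,.353,.026))
t=read_camera('top');q=read_camera('scene')
for c in(t,q):
  for l in('tray','blade_box'):
    print(l,[(np.round(r['rect']).tolist(),round(r['p'],2)) for r in spot_in(c,l)[:2]],[(np.round(r['uv'],1).tolist(),round(r['p'],2),np.round(atz(c,r['uv'],0),3).tolist()) for r in spot_point(c,l)[:2]])
E
```

```text
t 23.85 pos [0.4989 0.3469 0.192 ] w 0.581 gf 43.8 F [ 0.6 -0.3 -3.1] j [ 0.691  0.107 -0.522  0.475 -0.358  0.59 ]
tool x [-0.836 -0.015 -0.548] y [-0.012  1.    -0.009] z [ 0.548 -0.001 -0.837] yaw_y 90.7
delta tool [0.0925 0.0077 0.1378]
tray [([132.0, 223.0, 190.0, 289.0], 0.84)] [([157.2, 252.9], 0.87, [0.489, 0.359, 0.0])]
blade_box [([117.0, 234.0, 151.0, 251.0], 0.72), ([162.0, 112.0, 376.0, 207.0], 0.67)] [([142.3, 246.1], 0.67, [0.509, 0.401, 0.0])]
tray [([349.0, 287.0, 440.0, 385.0], 0.6)] [([392.4, 335.9], 0.61, [0.483, 0.357, 0.0]), ([293.9, 266.3], 0.26, [0.585, 0.103, 0.0])]
blade_box [([397.0, 301.0, 435.0, 340.0], 0.75)] [([409.7, 322.0], 0.9, [0.431, 0.353, 0.0])]
```

Emit:
send_rows:
  plan:
    - [0.02,0.002,0.031,0,-1]
    - [0.02,0.002,0.031,0,-1]
    - [0.02,0.002,0.031,0,-1]
    - [0.014,0.001,0.021,0,-1]
    - [0,0,0,0,-1]

```text
clock: 24.85
ee_pos: [0.4977, 0.3504, 0.0537]
orientation: [-0.007, 0.959, -0.005, 0.284]
wrist_force: [-1.1, -0.9, -4.2]
gripper_width: 0.578
grasp_force: 43.4
```

Emit:
send_rows:
  plan:
    - [0.005,0,0.008,0,-1]
    - [0.004,0,0.006,0,-1]
    - [0,0,0,0,-1]

```text
clock: 25.15
ee_pos: [0.5016, 0.3532, 0.0425]
orientation: [-0.006, 0.958, -0.002, 0.288]
wrist_force: [0.7, -0.4, -3.9]
gripper_width: 0.578
grasp_force: 43.7
```

```bash
python3 - <<'E'
from h import *
to((.497,.353,.023))
q=read_camera('scene')
print([(np.round(r['uv'],1).tolist(),round(r['p'],2),np.round(atz(q,r['uv'],.02),3).tolist()) for r in spot_point(q,'blade_box')[:2]])
E
```

```text
t 25.15 pos [0.5016 0.3532 0.0425] w 0.578 gf 43.7 F [ 0.7 -0.4 -3.9] j [ 0.698  0.318 -0.727  0.058 -0.362  0.598]
tool x [-0.834 -0.013 -0.551] y [-0.011  1.    -0.007] z [ 0.551  0.    -0.835] yaw_y 90.61
delta tool [ 0.0146 -0.      0.0137]
[([395.9, 334.5], 0.6, [0.479, 0.357, 0.02])]
```

Box is centred over the tray; creeping down.

Emit:
send_rows:
  plan:
    - [0.005,0,0.004,0,-1]
    - [0.004,0,0.004,0,-1]
    - [0.002,0,0.003,0,-1]
    - [0,0,0,0,-1]

```text
clock: 25.65
ee_pos: [0.4973, 0.3522, 0.0257]
orientation: [-0.006, 0.958, -0.002, 0.287]
wrist_force: [0.6, -0.5, -3.7]
gripper_width: 0.582
grasp_force: 43.7
```

Emit:
send_rows:
  plan:
    - [0.001,0,0.0015,0,-1]
    - [0,0,0,0,-1]

```text
clock: 25.85
ee_pos: [0.4981, 0.3528, 0.0249]
orientation: [-0.006, 0.958, -0.002, 0.287]
wrist_force: [0.6, 0.3, -4.1]
gripper_width: 0.577
grasp_force: 43.7
```

Emit:
send_rows:
  plan:
    - [0.001,0,0.0015,0,-1]
    - [0,0,0,0,-1]

```text
clock: 26.05
ee_pos: [0.498, 0.3527, 0.0231]
orientation: [-0.006, 0.958, -0.002, 0.287]
wrist_force: [0.3, -0.2, -3.6]
gripper_width: 0.581
grasp_force: 43.7
```

Emit:
send_rows:
  plan:
    - [0.0006,0,0.001,0,-1]
    - [0,0,0,0,-1]

```text
clock: 26.25
ee_pos: [0.4987, 0.3529, 0.023]
orientation: [-0.006, 0.958, -0.002, 0.288]
wrist_force: [-2.6, -1.7, 3.8]
gripper_width: 0.581
grasp_force: 44.1
```

Emit:
send_rows:
  plan:
    - [0.0006,0,0.001,0,-1]
    - [0,0,0,0,-1]

```text
clock: 26.45
ee_pos: [0.4994, 0.3532, 0.023]
orientation: [-0.006, 0.957, -0.002, 0.289]
wrist_force: [-5.4, -4.2, 11.2]
gripper_width: 0.577
grasp_force: 45.0
```

Emit:
send_rows:
  plan:
    - [0,0,0,0,1]
    - [0,0,0,0,1]
    - [0,0,0,0,1]
    - [0,0,0,0,1]
    - [0,0,0,0,1]

```text
clock: 26.95
ee_pos: [0.4982, 0.3527, 0.0208]
orientation: [-0.006, 0.958, -0.002, 0.287]
wrist_force: [0.5, 0.5, 0.3]
gripper_width: 0.999
grasp_force: 0.0
```

Emit:
send_rows:
  plan:
    - [0,0,-0.02,0,1]
    - [0,0,-0.03,0,1]
    - [0,0,-0.04,0,1]
    - [0,0,-0.04,0,1]
    - [0,0,0,0,1]

```text
clock: 27.45
ee_pos: [0.4269, 0.3551, 0.1343]
orientation: [-0.006, 0.957, 0.001, 0.29]
wrist_force: [0.6, 0.3, -0.2]
gripper_width: 1.001
grasp_force: 0.0
```

```bash
python3 - <<'E'
from h import *
st()
t=read_camera('top');q=read_camera('scene')
for c in(t,q):
  for l,z in(('tray',0),('blade_box',.006),('tin_right',.012),('jar',0)):
    print(l,[(np.round(r['uv'],1).tolist(),round(r['p'],2),np.round(atz(c,r['uv'],z),3).tolist()) for r in spot_point(c,l)[:4]])
b=cv2.resize(t['frame'][90:310,110:450],(620,400),interpolation=2);save('fin',b)
E
```

```text
t 27.45 pos [0.4269 0.3551 0.1343] w 1.001 gf 0.0 F [ 0.6  0.3 -0.2] j [ 0.815  0.098 -0.702  0.338 -0.411  0.709]
tool x [-0.832 -0.012 -0.555] y [-0.013  1.    -0.002] z [ 0.555  0.005 -0.832] yaw_y 90.73
tray [([156.9, 256.3], 0.58, [0.48, 0.359, 0.0])]
blade_box [([156.1, 253.8], 0.88, [0.486, 0.36, 0.006])]
tin_right [([329.0, 266.1], 0.82, [0.437, -0.112, 0.012]), ([405.6, 250.1], 0.59, [0.474, -0.324, 0.012])]
jar [([245.4, 192.0], 0.72, [0.656, 0.113, 0.0])]
tray [([392.1, 336.3], 0.9, [0.484, 0.357, 0.0])]
blade_box [([392.3, 330.7], 0.64, [0.478, 0.347, 0.006])]
tin_right [([293.3, 167.5], 0.76, [0.452, -0.107, 0.012]), ([243.8, 108.7], 0.66, [0.471, -0.315, 0.012])]
jar []
```

View pics/fin.png

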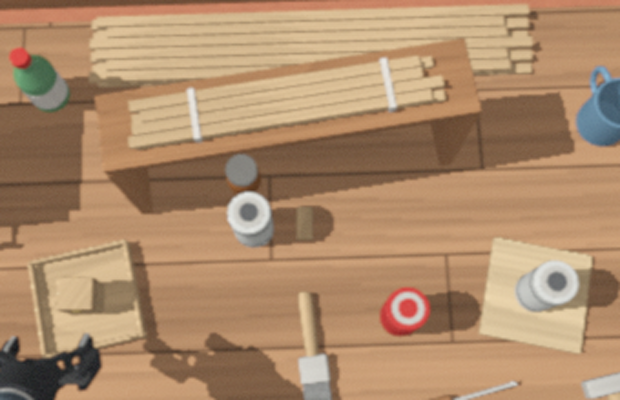

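The picture shows the box upright in the tray at (75,292) and the tin on the board at (548,285). The left tin (250,215) and jar (241,172) haven't moved, and the gripper is clear.

```bash
python3 -c "
from cell import *
print(close_job())"
```

```text
the job is handed in; nothing more can be done
None
```

I handed the job in after about 27 s of robot time. In the last image the right tin stands upright on the drip board, the blade box stands upright in the middle of the tray, and the left tin and jar look unmoved; the verdict itself was not reported back to me.

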